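# Close the cell clamp through the Faraday cage window

## Task

Clamp the coupon in the red-handled test cell: reach down through the open window in the top of the mesh Faraday cage, press the raised red lever with the fingertips all the way down until it is fully home, then draw the hand back out of the cage. Only press the lever, never lift it, and touch neither the cage nor the blue-handled cell, which is in the middle of a measurement. Leave everything else in the cage and on the bench as it stands.

Things in the scene. Friction and masses are not known exactly. Their poses are not given: they have to be found in the camera images.
- cage: fixed, rigid mesh Faraday cage, 280 (x, front to back) x 320 (y) x 140 mm tall; aluminium frame, copper mesh. Origin under its centre at bench level; x points to its back, away from the robot (turned up to 0.3 rad), z up. The flat top, 4 mm thick, has one rectangular opening, the window; two cells stand inside with their lever grips under the window, parallel to the cage's x
- window (a point): centre of the window, at the height of the cage's upper face, 140 mm over the bench; axes as the cage. The clear opening, edged in black rubber, is 120 mm along the cage's x (60 mm to each side of this point) and 180 mm along its y (90 mm to each side)
- red_lever (a joint): angle (rad) of the red clamp lever: 0 = fully down, home on a hard stop; positive = raised. Starts at 0.28 to 0.42. Its hinge axis runs along the cage's y, 73 mm above the bench, 63.5 mm behind (+x) and 14 mm below the grip's centre as it lies when down. Stiff: takes about 4 to 6 N of push down on the grip and stays where it is left
- red_grip (a point): centre of the red lever's grip, on its axis: a round red handle 63 mm long, 16 to 18 mm thick, along this point's x, its free end towards -x (front of the cage). When down, its axis is level, 87 mm above the bench, its upper side 96 mm (44 mm below the cage's upper face); raised, it has swung up and back about the hinge
- red_cell: red-handled flat cell fixed to the cage floor: 142 x 56 mm grey base, white block with a steel coupon on top, and a steel toggle clamp with the red lever; the clamp's bar comes down on the coupon as the lever goes down. Origin 3 mm above the bench, 73.5 mm behind (+x) the red grip's centre as it lies when down; axes as the cage
- blue_cell: the same cell with a blue grip, its lever already down, in use; 72 to 88 mm to one side (either) of the red cell along the cage's y. Axes and origin as for the red cell: the blue grip's centre lies 73.5 mm in front (-x) of the origin and 84 mm above it. Not to be touched
- vial: loose amber glass vial with black cap, 22 mm across, 45 mm tall, standing on the cage floor under the window between the two cells; origin under its centre. Leave it alone
- cover: the window's loose aluminium cover, 138 x 198 mm, 3 mm thick with a bow handle 26 mm high, lying flat on the bench to the right (-y side) of the cage; origin under its centre. Leave it alone
- beaker: glass beaker, 68 mm across, 90 mm tall, on the bench to the left (+y side) of the cage; origin under its centre. Leave it alone
- wash_bottle: white wash bottle with red cap and a bent spout, 66 mm across, 215 mm tall in all, on the bench to the left (+y side) of the cage; origin under its centre. Leave it alone
- screwdriver: red-handled screwdriver, about 200 mm long, lying on the bench to the left of the cage. Leave it alone
- coupon_dish: glass dish with spare metal coupons, 64 mm across, 15 mm tall, on the bench to the right; origin under its centre. Leave it alone
- ref_electrode: reference electrode with a blue head standing in its clear storage bottle, 32 mm across, 135 mm tall, on the bench to the right; origin under its centre. Leave it alone

How it is judged:
By the outcome, as a careful person would: the job done as asked, in the order asked, and still so for the second after the job is handed in, with the robot touching nothing.
It also fails if it takes over 35 s, if anything falls off the work surface, if the arm or the gripper's body presses on something with over 40 N, if the wrist force passes 120 N, or if a joint passes its speed limit or range.

## Robot

A 7-joint arm with a two-finger parallel gripper is mounted at the origin on the work surface. World frame = base frame: x ahead of the robot, y to its left, z up, the work surface at z = 0. Lengths are in m, angles in rad, forces in N, time in s.
With the tool pointing down it reaches from about 0.425 to 0.95 m from the base axis. Payload 4.7 kg.
Tool frame: the origin (TCP) lies on the centre line of the jaws, within the pads' length; the fingertips stand 11 mm ahead of it and the grasp point (between the pads) lies 8 mm behind it (manip.tip_extent is the distance from the TCP to the fingertips, in m); x points along the fingers, y is the direction in which the jaws open and shut, and the axes are right-handed (so a half turn about x gives the same grasp; the last joint's range is limited). The gripper opens to 85 mm and grips with 20 to 120 N. Pads are 22 mm wide; open, the fingers measure 114 mm over their backs; the gripper's body (76 mm by 85 mm) begins 54 mm behind the grasp point. The pads swing forward as they close: fully open they stand 13 mm farther back than shut.
Start: joints at [-1.202, 0.469, -0.049, 1.532, 0.024, 1.141, -0.082], TCP at [0.261, 0.622, 0.242] pointing down, gripper open.
Joint ranges: [-2.59, 2.59], [-0.33, 1.99], [-1.39, 1.29], [0.1, 2.45], [-1.04, 4.18], [0.21, 1.99], [-2.66, 2.66]. Speed limits (rad/s): [2.57, 2.57, 3.14, 3.14, 3.14, 3.14, 3.14].

## Interface

Orientations are given as a rotation vector (axis times angle).
In Python, from plant import manip gives the robot as it stands.
- The arm moves only by the shell command python3 -m handwheel 'ROWS' [OPENING] [FORCE]. ROWS is JSON, a list of rows, each a list of 2 entries, a list of its own where there are three numbers: the shift along the tool's x, y, z in m, then the turn, a rotation vector about the tool's x, y, z in rad. A call has 1 to 12 rows; each row shifts and turns the commanded pose from where the row before left it, along the tool's axes as they then stand; what a row does not reach is not made up. A row lasts 1/8 s, in which the tool goes at most 62.5 mm and 10.7 degrees, less where a joint would pass 70% of its speed; a pose out of reach is approached as far as the arm can. A call with a gripper value outside its range is refused whole. OPENING is the opening, from 0 (shut) to 1 (fully open), set as the call begins (- or left out, the last holds). The fingers move at their own pace and stop on an object; FORCE is the grip in N (left out, the last holds). Time passes only in rows, so rows that do not move let the fingers close. It gives the time, the measured TCP pose, the force and the opening at its end, in the units of the state.
- manip.get_state(): the state, without advancing time (a new reading comes with each control period).
- manip.grab_frame(name): name is "side" or "top" or "wrist"; returns a dict with "frame" (480x640x3 uint8, blue, green, red), "fx", "fy", "cx", "cy" (pixels), "dist_coeffs" ([k1, k2, p1, p2, k3] as OpenCV has them; the pictures are not rectified), "eye" and "rotation" of the camera in the world. Camera axes: x right, y down, z forward; pixel columns grow to the right and rows downward; lengths in m; the calibration is good to about 2 mm. A picture is of the moment at which its call begins. There is no depth.
- manip.hand_in(): hands the job in, once; it reports no verdict.
The state is a dict: "time_s": time; "joints": joint angles; "qd": joint speeds; "joint_efforts": joint torques, N m; "ee_pos": TCP position; "tcp_rot": TCP orientation; "contact_force": force on the tool from outside, world axes, zero at the start; "ft_torque": the same for the moment, N m; "width": finger opening in m.
Only numpy, scipy, OpenCV 4.12 (cv2) and the standard library are available. Lean on these libraries where they do the work, as an engineer would, in place of code of your own. Each camera call takes 0.05 s, during which the arm holds its last target.

## Working session

There is one attempt and no reset: what is moved stays moved. The work goes in short steps, Python scripts to look and compute and a shell command to move; the robot and the scene stay as the last step left them, time stands still between calls to the robot, and variables do not carry over. Pictures are saved under pics/ and viewed, and the job is handed in when it is done.

```bash
ls; mkdir -p pics
python3 - <<'E'
from plant import manip
import cv2
s=manip.get_state(); print(s)
for n in("side","top","wrist"):
    f=manip.grab_frame(n); cv2.imwrite(f"pics/{n}0.png",f["frame"]); print(n,{k:(v if k!="frame" else 0) for k,v in f.items()})
E
```

```text
pics
{'time_s': 0.0, 'joints': array([-1.20194918,  0.46946792, -0.04862349,  1.53373349,  0.02412352,
        1.14098978, -0.08226918]), 'qd': array([-0.00022659, -0.00160736, -0.00043892, -0.00082309,  0.00026743,
        0.00115751,  0.00036782]), 'joint_efforts': array([-2.49413079e-04, -5.10302281e+01, -4.68525267e-02, -2.37712687e+01,
        1.06752416e-02,  7.57779664e-03,  1.86245916e-05]), 'ee_pos': array([0.2612115 , 0.62177987, 0.2412269 ]), 'tcp_rot': array([ 0.31038424,  1.54850973, -0.31352234]), 'contact_force': array([-0.47740242, -0.90279319, -0.1020473 ]), 'ft_torque': array([ 0.0199974 , -0.06144259, -0.02685351]), 'width': 0.08532028092899123}
side {'frame': 0, 'fx': 579.2512658763148, 'fy': 579.2512658763148, 'cx': 310.28957488147864, 'cy': 247.5184704713674, 'dist_coeffs': array([0.04320938, 0.        , 0.        , 0.        , 0.        ]), 'eye': array([0.96124364, 0.13133034, 1.38417304]), 'rotation': array([-1.90899523, -2.20473634,  0.34978933])}
top {'frame': 0, 'fx': 474.2973238734372, 'fy': 474.2973238734372, 'cx': 324.6236585310751, 'cy': 240.74913901235078, 'dist_coeffs': array([-0.04891403,  0.        ,  0.        ,  0.        ,  0.        ]), 'eye': array([0.46093926, 0.07805711, 1.2621423 ]), 'rotation': array([-2.17834894,  2.20708849, -0.06712537])}
wrist {'frame': 0, 'fx': 363.9122092925576, 'fy': 363.9122092925576, 'cx': 321.91583747757824, 'cy': 239.41082966990035, 'dist_coeffs': array([0.02380239, 0.        , 0.        , 0.        , 0.        ]), 'eye': array([0.19408161, 0.65188547, 0.37275757]), 'rotation': array([2.40378407, 1.59678246, 0.23454405])}
```

View pics/side0.png

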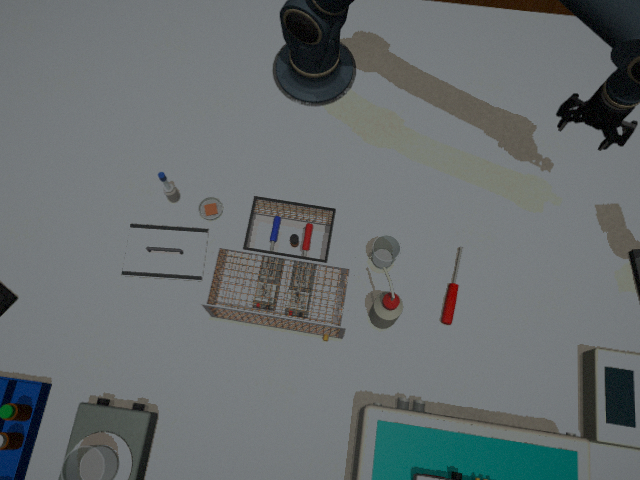

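View pics/top0.png

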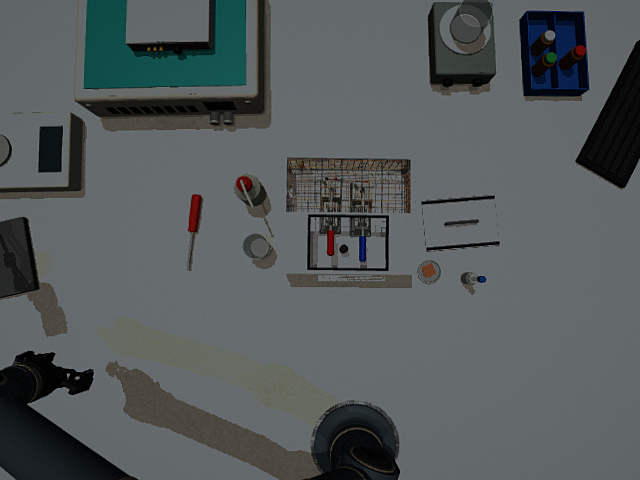

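View pics/wrist0.png

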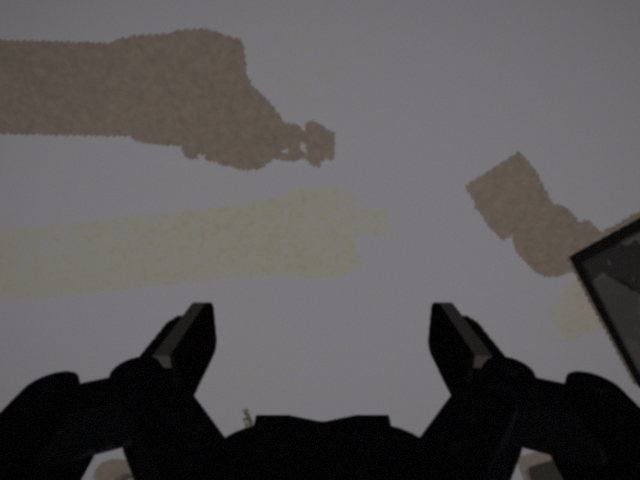

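Side view: window at about (245–335, 197–262) with the red grip near (307,236) and the blue near (275,230). Top view: red (331,242), blue (362,248). The wash bottle and beaker stand on the robot's approach side. I'll enlarge these areas.

Run:
```python
import cv2
a=cv2.imread('pics/side0.png')[180:350,195:355]; cv2.imwrite('pics/side0c.png',cv2.resize(a,None,fx=4.7*.75,fy=4.7*.75,interpolation=cv2.INTER_CUBIC))
a=cv2.imread('pics/side0.png')[190:270,235:345]; a=cv2.convertScaleAbs(a,alpha=1.6);cv2.imwrite('pics/side0d.png',cv2.resize(a,None,fx=7,fy=7,interpolation=cv2.INTER_CUBIC))
a=cv2.imread('pics/top0.png')[205:280,295:400];a=cv2.convertScaleAbs(a,alpha=1.6); cv2.imwrite('pics/top0d.png',cv2.resize(a,None,fx=7,fy=7,interpolation=cv2.INTER_CUBIC))
```

```text
(no output)
```

View pics/side0d.png

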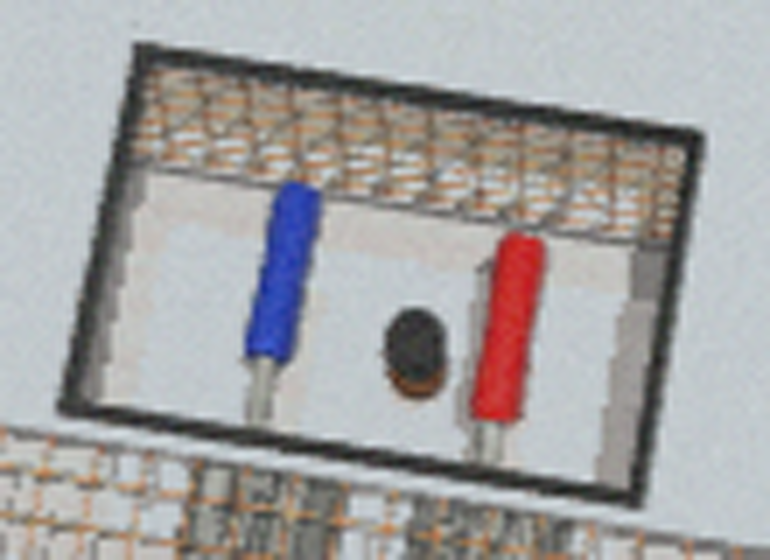

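View pics/top0d.png

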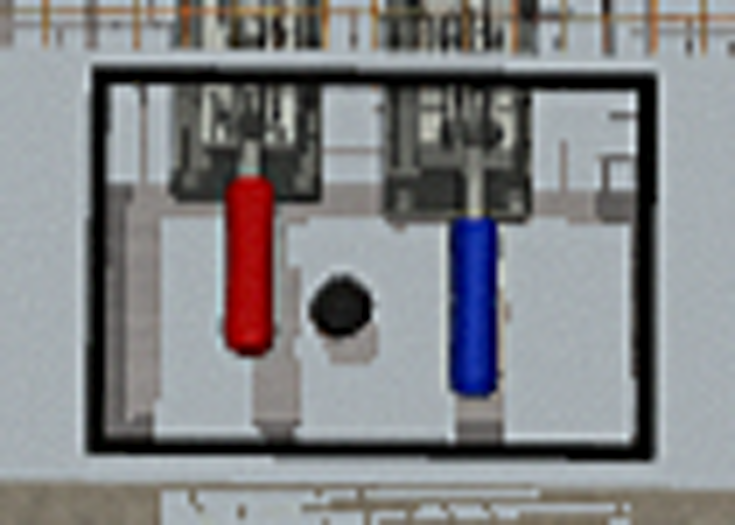

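```bash
cat > h.py <<'E'
import numpy as np, cv2
from scipy.spatial.transform import Rotation as R
from scipy.optimize import least_squares
from plant import manip
def cam(n):
    f=manip.grab_frame(n); K=np.array([[f['fx'],0,f['cx']],[0,f['fy'],f['cy']],[0,0,1.]])
    return f['frame'],K,np.array(f['dist_coeffs']),np.array(f['eye']),R.from_rotvec(f['rotation'])
def proj(c,P):
    _,K,d,e,r=c
    p=r.inv().apply(np.atleast_2d(P)-e)
    return cv2.projectPoints(p,np.zeros(3),np.zeros(3),K,d)[0][:,0]
def ray(c,uv,z):
    _,K,d,e,r=c
    u=cv2.undistortPoints(np.array(uv,float).reshape(-1,1,2),K,d)[:,0]
    v=r.apply(np.c_[u,np.ones(len(u))]); return e+v*((z-e[2])/v[:,2])[:,None]
E
cat > fit.py <<'E'
from h import *
cs=cam('side'); ct=cam('top')
f=lambda a,o:(np.array(a,float)+.5)/7-.5+np.array(o)
S=lambda a:f(a,(235,190)); T=lambda a:f(a,(295,205))
ws=S([(143,52),(697,140),(635,497),(67,405)]); wt=T([(101,76),(648,82),(645,452),(95,446)])
for n,P in(('s',ray(cs,ws,.14)),('t',ray(ct,wt,.14))):
    print(n,P.round(4).tolist(),P.mean(0).round(4),[round(np.linalg.norm(P[i]-P[i-1]),4) for i in range(4)])
# order side: corners in image; blue: free,root ; red free,root
gs=S([(300,185),(268,360),(523,235),(496,420)]); gt=T([(474,394),(474,219),(249,354),(250,178)])
Pb=ray(cs,gs[:2],.087);print('blue s',Pb.round(4));Pb=ray(ct,gt[:2],.087);print('blue t',Pb.round(4))
def pts(p):
    x,y,yaw,bx,by,rx,ry,th,vx,vy=p
    Rz=R.from_euler('z',yaw)
    W=lambda L:Rz.apply(L)+[x,y,0]
    b=[(bx-.0315,by,.087),(bx+.0315,by,.087)]
    c,s=np.cos(th),np.sin(th); hx=rx+.0635
    r=[]
    for a in(-.095,-.032): r.append((hx+a*c+.014*s,ry,.073-a*s+.014*c))
    return W(np.array(b+r)),W(np.array([(vx,vy,.048)]))
vs=S([(415,340)]); vt=T([(341,306)])
# 3.? window rubber centre half sizes
hx,hy=.0625,.0925
def res(p):
    G,V=pts(p[:10]); Rz=R.from_euler('z',p[2]); h=p[10]
    w=Rz.apply(np.array([(-.06-h,-.09-h,.14),(-.06-h,.09+h,.14),(.06+h,.09+h,.14),(.06+h,-.09-h,.14)]))+[p[0],p[1],0]
    o=[]
    for c,wi,gi,vi,dc in((cs,ws,gs,vs,p[11:13]),(ct,wt,gt,vt,p[13:15])):
        q=proj(c,w)
        if c is ct: q=q[[2,3,0,1]]
        o+=[(q-wi-dc).ravel(),(proj(c,G)-gi-dc).ravel(),(proj(c,V)-vi-dc).ravel(),dc/1.]
    return np.concatenate(o)
P=ray(cs,ws,.14).mean(0)
r=least_squares(res,[P[0],P[1],0,0,-.03,0,.03,.3,0,0,.003,0,0,0,0])
print('rms px',np.sqrt(np.mean(r.fun**2)),abs(r.fun).max()); print(r.fun.round(1)); print(r.x.round(4))
G,V=pts(r.x[:10]); print(G.round(4),V.round(4))
E
python3 fit.py
```

```text
s [[0.4579, -0.0723, 0.14], [0.4627, 0.1137, 0.14], [0.5873, 0.1101, 0.14], [0.5827, -0.0754, 0.14]] [0.5226 0.019  0.14  ] [np.float64(0.1249), np.float64(0.1861), np.float64(0.1246), np.float64(0.1855)]
t [[0.5877, 0.1112, 0.14], [0.5833, -0.0747, 0.14], [0.4578, -0.071, 0.14], [0.4623, 0.1147, 0.14]] [0.5228 0.02   0.14  ] [np.float64(0.1255), np.float64(0.186), np.float64(0.1256), np.float64(0.1858)]
blue s [[ 0.4773 -0.0194  0.087 ]
 [ 0.5412 -0.0199  0.087 ]]
blue t [[ 0.4789 -0.0179  0.087 ]
 [ 0.541  -0.019   0.087 ]]
rms px 0.19022534418042455 0.5315151036557674
[ 0.1 -0.1 -0.2 -0.2  0.   0.2  0.   0.1  0.2  0.3 -0.2 -0.1  0.2  0.1
 -0.2  0.2  0.2 -0.3  0.2  0.1 -0.  -0.  -0.2  0.   0.  -0.   0.1 -0.
 -0.1  0.3  0.1 -0.1  0.  -0.2  0.   0.5  0.2 -0.4  0.2  0. ]
[ 0.5227  0.0195 -0.0247 -0.0121 -0.0389 -0.0057  0.0411  0.2747 -0.0097
  0.0062  0.0028  0.2167  0.0745  0.2342  0.0492]
[[ 0.4781 -0.0183  0.087 ]
 [ 0.5411 -0.0198  0.087 ]
 [ 0.4939  0.0613  0.1122]
 [ 0.5545  0.0598  0.0952]] [[0.5132 0.026  0.048 ]]
```

Run:
```python
from h import *
s=manip.get_state(); M=R.from_rotvec(s['tcp_rot']); print(M.as_matrix().round(3), manip.tip_extent, s['time_s'])
ct=cam('top');cs=cam('side')
print('bottle cap top', ray(ct,[(244,184)],.19),ray(cs,[(390,301)],.19),'beaker',ray(ct,[(257,246)],.05),ray(cs,[(381,252)],.05))
yaw=-.0247
# desired: tool x = -z ; options tool y = +-cage y
for sgn in(1,-1):
  for ax in('x','y'):
    X=np.array([0,0,-1.]); c=np.array([np.cos(yaw),np.sin(yaw),0]); Y=sgn*(c if ax=='x' else np.cross([0,0,1],c)); Z=np.cross(X,Y)
    D=R.from_matrix(np.c_[X,Y,Z]); print(ax,sgn,(M.inv()*D).as_rotvec().round(3))
```

```text
[[-0.     0.387  0.922]
 [-0.001  0.922 -0.387]
 [-1.    -0.001  0.   ]] 0.011 0.25
bottle cap top [[0.65626224 0.25748826 0.19      ]] [[0.67070531 0.25752012 0.19      ]] beaker [[0.52102839 0.24792512 0.05      ]] [[0.51958146 0.23871012 0.05      ]]
x 1 [1.198e+00 1.000e-03 1.000e-03]
y 1 [-0.373 -0.     0.001]
x -1 [-1.944e+00 -1.000e-03  1.000e-03]
y -1 [2.769e+00 1.000e-03 0.000e+00]
```

```bash
python3 -m handwheel '[[[-0.03,0,0],[-0.125,0,0]],[[-0.03,0,0],[-0.125,0,0]],[[-0.03,0,0],[-0.123,0,0]],[[0,0,0],[0,0,0]],[[0,0,0],[0,0,0]]]' 0 20
```

```text
time_s: 0.98
ee_pos: [0.2614, 0.6218, 0.3313]
tcp_rot: [0.019, 1.571, -0.021]
contact_force: [0.5, 0.6, -0.3]
width: -0.0004
```

```bash
python3 -m handwheel '[[[0,-0.046,0.022],[0,0,0]],[[0,-0.046,0.022],[0,0,0]],[[0,-0.046,0.022],[0,0,0]],[[0,-0.046,0.022],[0,0,0]],[[0,-0.046,0.022],[0,0,0]],[[0,-0.046,0.022],[0,0,0]],[[0,-0.046,0.022],[0,0,0]],[[0,-0.046,0.022],[0,0,0]],[[0,-0.046,0.022],[0,0,0]],[[0,-0.046,0.022],[0,0,0]],[[0,-0.046,0.022],[0,0,0]],[[0,0,0],[0,0,0]]]'
```

```text
time_s: 2.48
ee_pos: [0.4915, 0.1057, 0.331]
tcp_rot: [0.025, 1.572, -0.029]
contact_force: [-0.3, 0.6, 0.4]
width: -0.0
```

```bash
python3 -m handwheel '[[[0.03,-0.0225,0.0105],[0,0,0]],[[0.04,-0.0225,0.0105],[0,0,0]],[[0.04,0,0],[0,0,0]],[[0,0,0],[0,0,0]]]'
python3 - <<'E'
from h import *
c=cam('wrist');cv2.imwrite('pics/w1.png',c[0])
s=manip.get_state();print(s['ee_pos'])
for n,o in(('top',(280,180)),('side',(220,170))):
    c=cam(n); a=c[0][o[1]:o[1]+110,o[0]:o[0]+140]; cv2.imwrite(f'pics/{n}1.png',cv2.resize(cv2.convertScaleAbs(a,alpha=1.5),None,fx=5,fy=5,interpolation=cv2.INTER_CUBIC))
E
```

```text
time_s: 2.98
ee_pos: [0.5078, 0.0654, 0.2189]
tcp_rot: [0.018, 1.579, -0.02]
contact_force: [-0.6, 1.3, 0.4]
width: 0.0002
[0.50956189 0.06585133 0.22114661]
```

View pics/w1.png

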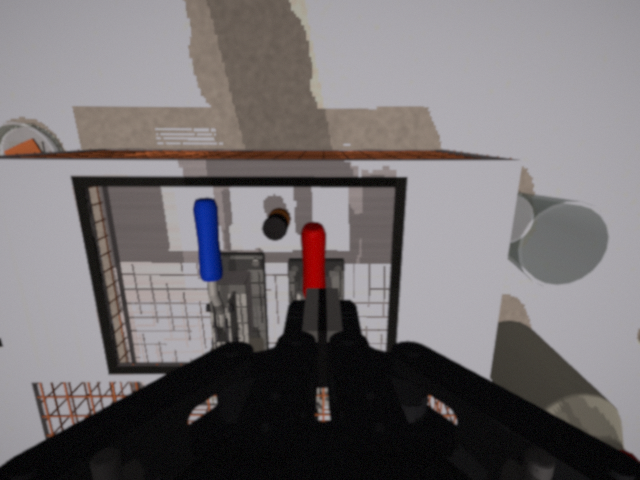

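View pics/side1.png

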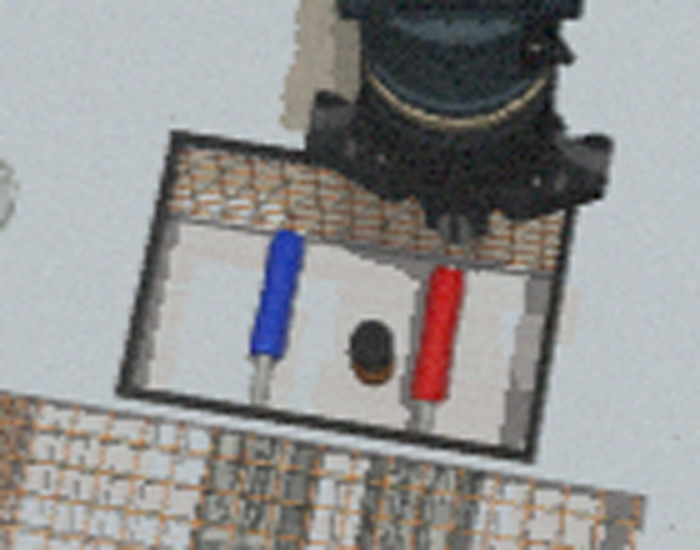

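View pics/top1.png

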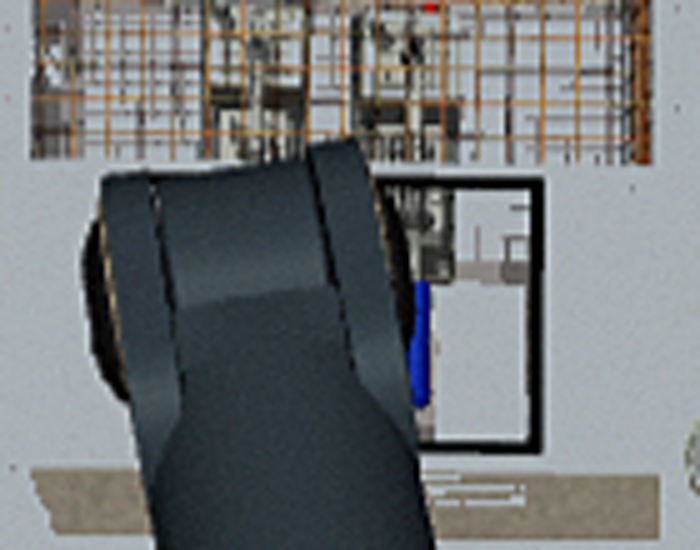

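Run:
```python
from h import *
s=manip.get_state(); p=s['ee_pos']; M=R.from_rotvec(s['tcp_rot']); print(s['time_s'],p,M.as_matrix().round(3).tolist())
def inplane(c,uv,off):
    _,K,d,e,r=c
    u=cv2.undistortPoints(np.array(uv,float).reshape(-1,1,2),K,d)[:,0]
    v=r.apply(np.c_[u,np.ones(len(u))]); n=M.as_matrix()[:,2]; o=p+n*off
    P=e+v*(((o-e)@n)/(v@n))[:,None]
    return M.inv().apply(P-p).round(4)
cs=cam('side'); cw=cam('wrist')
f=lambda a:((np.array(a)+.5)/5-.5+np.array([220,170]))
for off in(0,.011): print('side tip,lowR,midR,lowL,midL\n',inplane(cs,f([(455,240),(590,205),(610,150),(345,170),(310,150)]),off))
for off in(0,-.011): print('wrist\n',inplane(cw,[(320,290),(235,345),(400,345),(200,355),(440,360),(560,420)],off))
a=cw[0][270:480,160:500];cv2.imwrite('pics/w1c.png',cv2.resize(cv2.convertScaleAbs(a,alpha=3,beta=20),None,fx=2.3,fy=2.3))
```

```text
3.125 [0.51140444 0.06605059 0.22350945] [[0.002, 0.024, 1.0], [0.001, 1.0, -0.024], [-1.0, 0.001, 0.002]]
side tip,lowR,midR,lowL,midL
 [[ 0.0269 -0.0002  0.    ]
 [-0.0381  0.0568 -0.    ]
 [-0.0989  0.0622 -0.    ]
 [-0.0344 -0.0469  0.    ]
 [-0.0504 -0.061   0.    ]]
side tip,lowR,midR,lowL,midL
 [[-0.002   0.0017  0.011 ]
 [-0.0655  0.0573  0.011 ]
 [-0.1248  0.0625  0.011 ]
 [-0.0619 -0.0438  0.011 ]
 [-0.0775 -0.0576  0.011 ]]
wrist
 [[ 0.0259  0.0001  0.    ]
 [-0.0196 -0.0296 -0.    ]
 [-0.0197  0.0285  0.    ]
 [-0.0254 -0.04    0.    ]
 [-0.0282  0.0398 -0.    ]
 [-0.0535  0.0629  0.    ]]
wrist
 [[ 0.0021  0.0002 -0.011 ]
 [-0.0365 -0.025  -0.011 ]
 [-0.0366  0.0243 -0.011 ]
 [-0.0414 -0.0338 -0.011 ]
 [-0.0438  0.034  -0.011 ]
 [-0.0653  0.0536 -0.011 ]]
```

View pics/w1c.png

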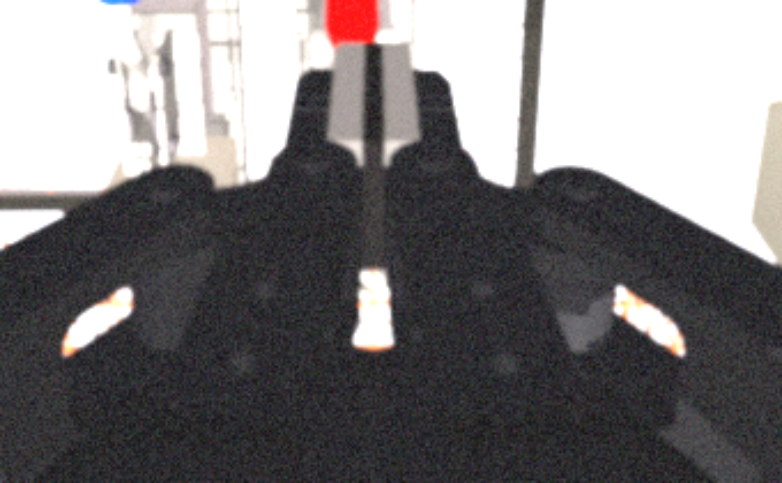

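Wrist view: the closed fingers (tip about (320,290)) line up with the red grip (313,255). Checked against the calibration, the knuckles reach ±35 mm only about 33 mm behind the TCP, so they stay clear of the window edge at full press. Next I'll correct y by about −8 mm while still above the cage.

```bash
python3 -m handwheel '[[[0,-0.008,0],[0,0,0]],[[0,0,0],[0,0,0]],[[0,0,0],[0,0,0]]]'
```

```text
time_s: 3.6
ee_pos: [0.5106, 0.0569, 0.2226]
tcp_rot: [0.02, 1.57, -0.02]
contact_force: [0.4, -0.1, -0.1]
width: 0.0
```

```bash
python3 -m handwheel '[[[0.02,0.0005,0],[0,0,0]],[[0.02,0,0],[0,0,0]],[[0.02,0,0],[0,0,0]],[[0.015,0,0],[0,0,0]],[[0.007,0,0],[0,0,0]],[[0,0,0],[0,0,0]]]'
python3 - <<'E'
from h import *
cv2.imwrite('pics/w2.png',cam('wrist')[0])
c=cam('side'); o=(220,170);a=c[0][o[1]:o[1]+110,o[0]:o[0]+140]; cv2.imwrite('pics/side2.png',cv2.resize(cv2.convertScaleAbs(a,alpha=2),None,fx=5,fy=5,interpolation=cv2.INTER_CUBIC))
E
```

```text
time_s: 4.35
ee_pos: [0.5105, 0.0575, 0.1401]
tcp_rot: [0.019, 1.571, -0.02]
contact_force: [-0.4, 0.9, 0.5]
width: 0.0
```

View pics/w2.png

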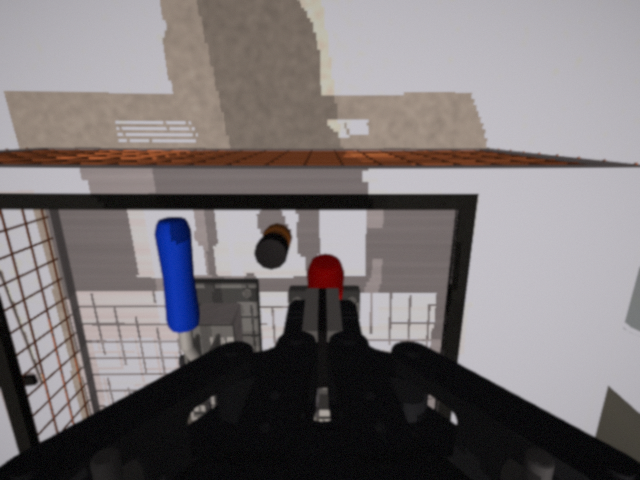

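View pics/side2.png

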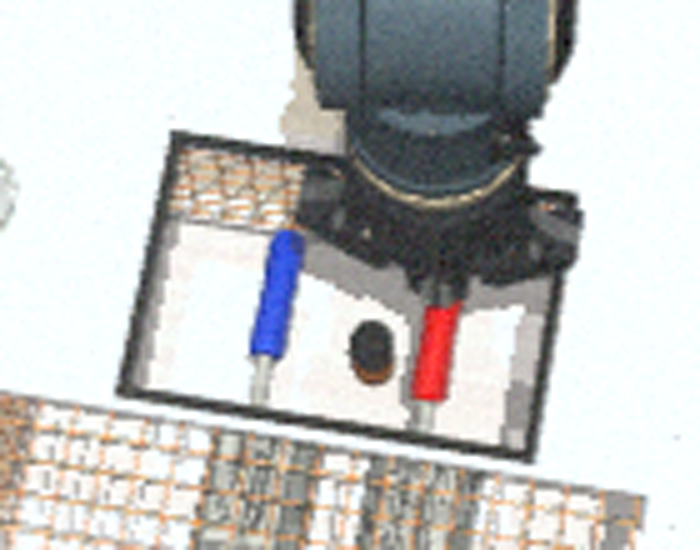

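Both views show the fingertips just above the red grip's front half (wrist view, grip at (325,272)) and clear of the window edges and the blue grip. Now I'll press in small steps.

```bash
python3 -m handwheel '[[[0.003,0,0],[0,0,0]],[[0.003,0,0],[0,0,0]],[[0.003,0,0],[0,0,0]],[[0.003,0,0],[0,0,0]],[[0,0,0],[0,0,0]]]'; python3 -m handwheel '[[[0.003,0,0],[0,0,0]],[[0.003,0,0],[0,0,0]],[[0.003,0,0],[0,0,0]],[[0,0,0],[0,0,0]]]'
```

```text
time_s: 5.08
ee_pos: [0.5099, 0.0575, 0.128]
tcp_rot: [0.019, 1.572, -0.019]
contact_force: [-0.3, 0.7, 1.2]
width: -0.0002
time_s: 5.58
ee_pos: [0.5107, 0.0575, 0.119]
tcp_rot: [0.019, 1.57, -0.019]
contact_force: [-0.9, 0.6, 0.4]
width: 0.0002
```

Run:
```python
from h import *
s=manip.get_state();print(s['contact_force'],s['ft_torque'],manip.tip_extent)
cv2.imwrite('pics/w3.png',cam('wrist')[0])
c=cam('side'); o=(260,190);a=c[0][o[1]:o[1]+80,o[0]:o[0]+90]; cv2.imwrite('pics/side3.png',cv2.resize(cv2.convertScaleAbs(a,alpha=2),None,fx=7,fy=7,interpolation=cv2.INTER_CUBIC))
```

```text
[-0.91909559  0.61465358  0.42472368] [ 0.01793105  0.12638232 -0.03068832] 0.011
```

View pics/w3.png

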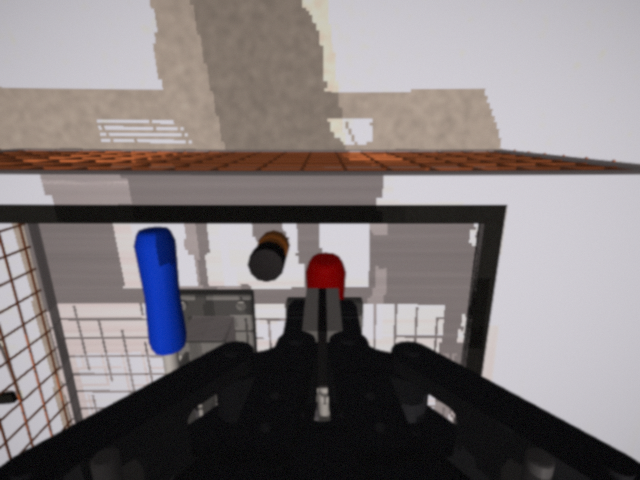

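View pics/side3.png

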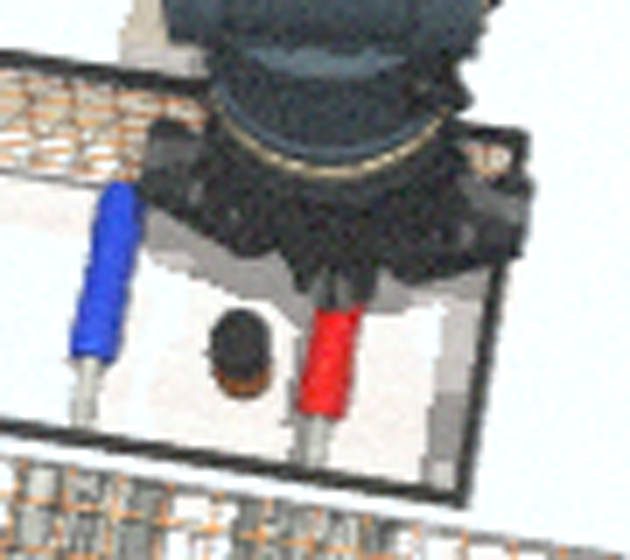

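```bash
python3 -m handwheel '[[[0.003,0,0],[0,0,0]],[[0.003,0,0],[0,0,0]],[[0,0,0],[0,0,0]]]'; python3 -m handwheel '[[[0.003,0,0],[0,0,0]],[[0.002,0,0],[0,0,0]],[[0,0,0],[0,0,0]]]'
```

```text
time_s: 6.05
ee_pos: [0.5104, 0.0574, 0.1129]
tcp_rot: [0.019, 1.571, -0.02]
contact_force: [-0.4, -0.5, -0.2]
width: 0.0002
time_s: 6.42
ee_pos: [0.5106, 0.0575, 0.108]
tcp_rot: [0.019, 1.57, -0.019]
contact_force: [0.0, 1.2, -0.2]
width: 0.0002
```

Run:
```python
from h import *
s=manip.get_state();print(s['contact_force'],s['ft_torque'])
cw=cam('wrist');cv2.imwrite('pics/w4.png',cw[0])
c=cam('side'); o=(260,190);a=c[0][o[1]:o[1]+80,o[0]:o[0]+90]; cv2.imwrite('pics/side4.png',cv2.resize(cv2.convertScaleAbs(a,alpha=2),None,fx=7,fy=7,interpolation=cv2.INTER_CUBIC))
Rz=R.from_euler('z',-.0247)
for th in(0,.1,.2,.2747):
    co,si=np.cos(th),np.sin(th);hx=.0578
    L=np.array([(hx+a*co+.014*si,.0411,.073-a*si+.014*co) for a in(-.095,-.032)])
    W=Rz.apply(L)+[.5227,.0195,0]
    print(th,'wrist',proj(cw,W).round(0).tolist(),'side crop',((proj(c,W)+[.22,.07]-o)*7+3).round(0).tolist())
```

```text
[ 0.0312715   1.16513677 -0.2163947 ] [0.01833371 0.0921959  0.01403599]
0 wrist [[327.0, 245.0], [327.0, 368.0]] side crop [[357.0, 242.0], [325.0, 416.0]]
0.1 wrist [[327.0, 256.0], [327.0, 375.0]] side crop [[356.0, 238.0], [324.0, 417.0]]
0.2 wrist [[328.0, 271.0], [327.0, 382.0]] side crop [[354.0, 236.0], [323.0, 420.0]]
0.2747 wrist [[328.0, 284.0], [327.0, 388.0]] side crop [[353.0, 237.0], [322.0, 422.0]]
```

View pics/w4.png

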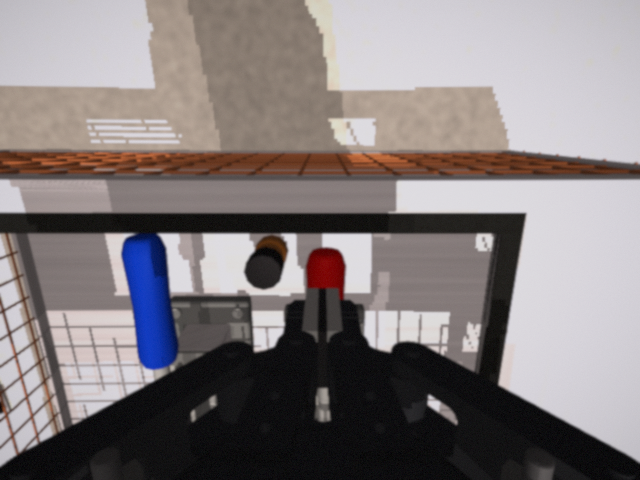

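View pics/side4.png

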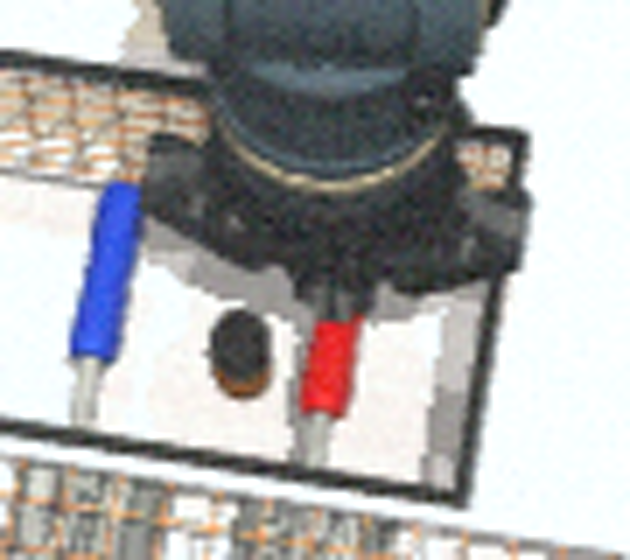

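The wrist view puts the red grip's front end near row 250. The model predicts row 245 for fully down and 256 for 0.1 rad, so the lever is nearly home. I'll keep going until the hard stop shows as force.

```bash
python3 -m handwheel '[[[0.002,0,0],[0,0,0]]]'; python3 -m handwheel '[[[0.002,0,0],[0,0,0]]]';  python3 -m handwheel '[[[0.001,0,0],[0,0,0]]]'; python3 -m handwheel '[[[0.0,0,0],[0,0,0]]]'
```

```text
time_s: 6.65
ee_pos: [0.5111, 0.0574, 0.1065]
tcp_rot: [0.02, 1.57, -0.019]
contact_force: [-1.4, -0.5, 3.5]
width: 0.0002
time_s: 6.78
ee_pos: [0.511, 0.0576, 0.1057]
tcp_rot: [0.02, 1.57, -0.019]
contact_force: [-6.7, -0.8, 25.3]
width: 0.0001
time_s: 6.9
ee_pos: [0.5111, 0.0576, 0.1057]
tcp_rot: [0.02, 1.57, -0.019]
contact_force: [-8.0, -0.4, 27.0]
width: 0.0001
time_s: 7.02
ee_pos: [0.5111, 0.0576, 0.1058]
tcp_rot: [0.021, 1.57, -0.019]
contact_force: [-7.0, -0.4, 21.6]
width: 0.0001
```

Hard stop: force jumped from about 3 to 27 N with the fingertips at 94.7 mm (96 expected, within calibration error). I'll back straight out and check.

```bash
python3 -m handwheel '[[[-0.004,0,0],[0,0,0]],[[-0.01,0,0],[0,0,0]],[[-0.02,0,0],[0,0,0]],[[-0.03,0,0],[0,0,0]],[[-0.04,0,0],[0,0,0]],[[-0.04,0,0],[0,0,0]],[[-0.04,0,0],[0,0,0]],[[-0.03,0.0,0],[0,0,0]],[[0,0,0],[0,0,0]]]'
python3 -m handwheel '[[[0,0.04,-0.01],[0,0,0]],[[0,0.04,-0.01],[0,0,0]],[[0,0.04,-0.01],[0,0,0]],[[0,0.04,-0.01],[0,0,0]],[[0,0.04,-0.01],[0,0,0]],[[0,0.04,-0.01],[0,0,0]],[[0,0,0],[0,0,0]],[[0,0,0],[0,0,0]]]'
python3 - <<'E'
from h import *
s=manip.get_state();print(s['contact_force'])
for n,o,w,h in(('side',(235,190),110,80),('top',(295,205),105,75)):
    c=cam(n); cv2.imwrite(f'pics/{n}5full.png',c[0]); a=c[0][o[1]:o[1]+h,o[0]:o[0]+w]; cv2.imwrite(f'pics/{n}5.png',cv2.resize(cv2.convertScaleAbs(a,alpha=1.6),None,fx=7,fy=7,interpolation=cv2.INTER_CUBIC))
E
```

```text
time_s: 8.15
ee_pos: [0.5119, 0.0576, 0.3198]
tcp_rot: [0.021, 1.565, -0.018]
contact_force: [-1.3, -0.1, -0.8]
width: 0.0
time_s: 9.15
ee_pos: [0.4565, 0.2979, 0.3162]
tcp_rot: [0.018, 1.572, -0.021]
contact_force: [0.5, -0.3, -0.6]
width: 0.0001
[ 0.51509969 -0.26114938 -0.64301293]
```

View pics/side5.png

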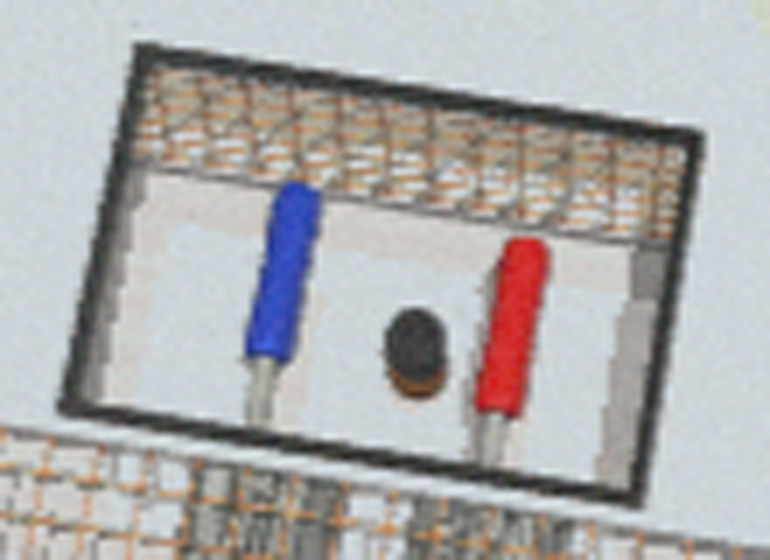

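View pics/top5.png

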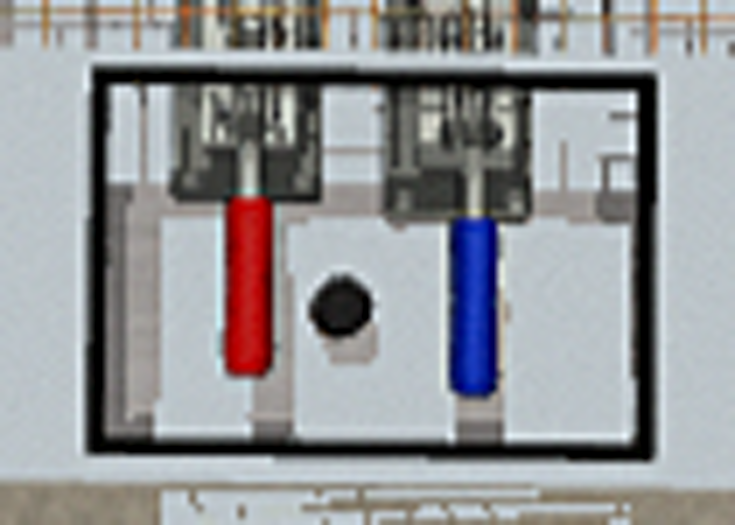

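View pics/side5full.png

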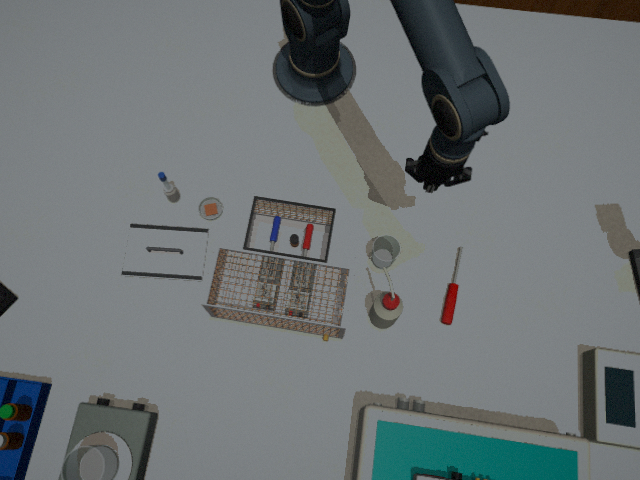

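```bash
sed -e 's/(523,235),(496,420)/(526,239),(500,415)/; s/(249,354),(250,178)/(248,374),(249,199)/' fit.py > fit2.py; python3 fit2.py | tail -8
python3 - <<'E'
import cv2,numpy as np
for n in('side','top'):
    a=cv2.imread(f'pics/{n}0.png').astype(int);b=cv2.imread(f'pics/{n}5full.png').astype(int)
    for nm,m in(('blue',lambda i:(i[...,0]>100)&(i[...,2]<60)),('red',lambda i:(i[...,2]>90)&(i[...,0]<60)&(i[...,1]<60))):
        r=[]
        for i in(a,b):
            s=np.s_[190:275,240:345] if n=='side' else np.s_[205:280,295:400]
            v,u=np.nonzero(m(i[s])); r+=[u.mean().round(2),v.mean().round(2),len(u)]
        print(n,nm,r)
E
```

```text
-0.1  0.3  0.1 -0.  -0.1  0.2  0.1 -0.2  0.2 -0.3  0.2  0. ]
[ 5.227e-01  1.950e-02 -2.440e-02 -1.210e-02 -3.890e-02 -6.000e-03
  4.120e-02  2.950e-02 -9.700e-03  6.200e-03  2.800e-03  2.202e-01
  3.830e-02  2.277e-01  5.000e-04]
[[ 0.4781 -0.0183  0.087 ]
 [ 0.5411 -0.0198  0.087 ]
 [ 0.4866  0.0616  0.0898]
 [ 0.5496  0.0601  0.0879]] [[0.5132 0.026  0.048 ]]
side blue [np.float64(34.89), np.float64(38.21), 94, np.float64(35.02), np.float64(37.96), 111]
side red [np.float64(67.31), np.float64(46.3), 169, np.float64(67.74), np.float64(46.07), 156]
top blue [np.float64(67.3), np.float64(41.2), 30, np.float64(67.45), np.float64(42.69), 49]
top red [np.float64(35.76), np.float64(36.39), 100, np.float64(35.07), np.float64(39.36), 121]
```

Images alone give 0.03 rad, which is within the fit's resolution at this distance. A close wrist view from above the cage, centred between the grips, lets me compare red directly with the blue one that is known to be down.

```bash
python3 -m handwheel '[[[0,-0.04,0.004],[0,0,0]],[[0,-0.046,0.004],[0,0,0]],[[0,-0.046,0.004],[0,0,0]],[[0,-0.046,0.004],[0,0,0]],[[0,-0.046,0.004],[0,0,0]],[[0,-0.046,0.004],[0,0,0]],[[0.03,0,0],[0,0,0]],[[0.03,0,0],[0,0,0]],[[0.03,0,0],[0,0,0]],[[0,0,0],[0,0,0]],[[0,0,0],[0,0,0]]]'
cat > w.py <<'E'
from h import *
c=cam('wrist');cv2.imwrite('pics/w6.png',c[0]);a=c[0][160:400,120:480];cv2.imwrite('pics/w6c.png',cv2.resize(cv2.convertScaleAbs(a,alpha=1.5),None,fx=2.2,fy=2.2,interpolation=cv2.INTER_CUBIC))
Rz=R.from_euler('z',-.0245)
f=lambda lx,y,th:Rz.apply(np.array([(lx+.0635+a*np.cos(th)+.014*np.sin(th),y,.073-a*np.sin(th)+.014*np.cos(th)) for a in(-.095,-.032)]))+[.5227,.0195,0]
g=lambda W:((proj(c,W)-[120,160])*2.2).round(0).tolist()
print('blue',g(f(-.0121,-.0389,0)))
for t in(0,.05,.1): print('red',t,g(f(-.0058,.0411,t)))
E
python3 w.py
```

```text
time_s: 10.72
ee_pos: [0.4746, 0.0281, 0.2284]
tcp_rot: [0.02, 1.569, -0.02]
contact_force: [-0.3, 0.5, 0.9]
width: -0.0
blue [[310.0, 161.0], [319.0, 322.0]]
red 0 [[536.0, 178.0], [530.0, 336.0]]
red 0.05 [[537.0, 184.0], [531.0, 340.0]]
red 0.1 [[538.0, 191.0], [531.0, 344.0]]
```

View pics/w6c.png

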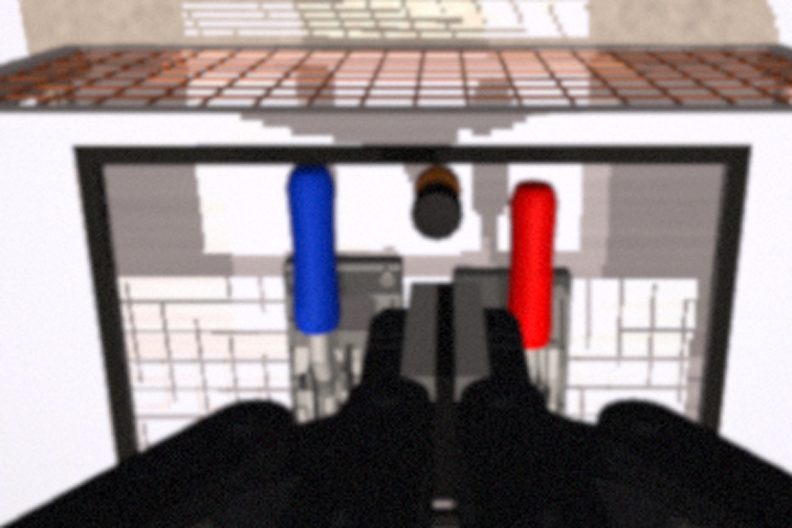

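The close view confirms it. Red end and root are at crop rows 182 and 348; blue is at 165 and 333. After removing the blue grip's offset, red sits at 178 and 337, against 178 and 336 predicted for angle 0. Now I'll retreat and hand in.

```bash
python3 -m handwheel '[[[-0.04,0,0],[0,0,0]],[[-0.05,0,0],[0,0,0]],[[0,0.04,0],[0,0,0]],[[0,0.045,0],[0,0,0]],[[0,0.045,0],[0,0,0]],[[0,0.045,0],[0,0,0]],[[0,0,0],[0,0,0]],[[0,0,0],[0,0,0]],[[0,0,0],[0,0,0]]]'; python3 -c "
from plant import manip
print(manip.hand_in())"
```

```text
time_s: 11.9
ee_pos: [0.4785, 0.2019, 0.3179]
tcp_rot: [0.022, 1.57, -0.021]
contact_force: [0.3, 0.3, 0.1]
width: 0.0003
the job is handed in; nothing more can be done
None
```

The red lever is pressed down onto its hard stop. The hand is back out of the cage and clear of everything, and the job was handed in at about 12 s. I pressed with the fingers shut, straight down through the window, and drew straight back up.

**Checks that agree:**
- **Hard stop:** the force rose from about 3 N to 27 N with the fingertips at 94.7 mm. I expected 96 mm, and the calibration is good to about 2 mm.
- **Close wrist view:** compared directly with the blue grip, the red grip matches an angle of 0 to within about a pixel.
- **Surroundings:** the window, blue grip and vial sit where they were before, and the force read about zero everywhere except on the lever. In the side view the bench items also look unmoved.

**Checks that were weaker or disagreed:**
- **Angle from the fixed cameras:** the fit gave 0.03 rad, but at that distance it cannot tell this from zero. The same fit gave 0.275 rad at the start, just under the stated 0.28.
- **Force while the lever moved:** at the short holds it read near zero, not the 4 to 6 N expected. I therefore relied on the hard stop and the pictures.

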